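# Unclip a data logger's battery pack and click it into the charger

## Robot

A 6-joint arm with a two-finger parallel gripper is mounted at the origin on a cart in front of the work surface, level with it; the furniture and walls round the work are solid. World frame = base frame: x ahead of the robot, y to its left, z up, the work surface at z = 0. Lengths are in m, angles in rad, forces in N, time in s.
With the tool pointing down it reaches from about 0.35 to 0.95 m from the base axis. Payload 17.4 kg.
Tool frame: the origin (TCP) lies midway between the tips of the shut fingers; the grasp point (between the pads) lies 19 mm behind it (robot.tcp_to_grasp is the z of the grasp point in the tool frame, in m); z points along the fingers, x is the direction in which the jaws open and shut, and the axes are right-handed (so a half turn about z gives the same grasp; the last joint's range is limited). The gripper opens to 93 mm and grips with 3 to 60 N. Pads are 15 mm wide; open, the fingers measure 128 mm over their backs; the gripper's body (75 mm by 188 mm) begins 65 mm behind the grasp point.
Start: joints at [-1.141, 0.116, 1.442, -0, 1.584, -0.038], TCP at [0.304, -0.602, 0.219] pointing down, gripper open.
Joint ranges: [-2.83, 2.83], [-0.83, 2.19], [0.07, 2.5], [-1.14, 4.28], [0.01, 3], [-2.97, 2.97]. Speed limits (rad/s): [1.89, 1.89, 2.22, 3.14, 3.14, 3.14].

## Interface

Orientations are given as a unit quaternion [w, x, y, z].
In Python, from bench import robot gives the robot as it stands. The module is installed in compiled form; this text tells all that it offers.
- The arm moves only by the shell command python3 -m creep 'ROWS' [FORCE]. ROWS is JSON, a list of rows, each an object of numbers: "tx", "ty", "tz": the shift along the world's x, y, z in mm; "rx", "ry", "rz": the turn, a rotation vector about the world's x, y, z in rad; "jaw": the closure, from 0 (fully open) to 1 (shut). A call has 1 to 5 rows; each row shifts and turns the pose as measured when the row begins; what a row does not reach is not made up. A row lasts 1/8 s, in which the tool goes at most 62.5 mm and 10.7 degrees, less where a joint would pass 70% of its speed; a pose out of reach is approached as far as the arm can. A call with a gripper value outside its range is refused whole. The fingers move at their own pace and stop on an object; FORCE is the grip in N (left out, the last holds). Time passes only in rows, so rows that do not move let the fingers close. It gives the time, the measured TCP pose, the force and the opening at its end, in the units of the state.
- robot.sense(): the state, without advancing time (a new reading comes with each control period).
- robot.grab_frame(name): name is "scene" or "side" or "wrist"; returns a dict with "color" (480x640x3 uint8, blue, green, red), "vfov" (degrees; the focal length in pixels is half the picture's height over the tangent of half this angle, whatever the lens; pixels are square), "cx", "cy" (the principal point, pixels), "extrinsics" (4x4, takes a point from world to camera coordinates). Camera axes: x right, y up, looking along -z (the intrinsics and any distortion apply to the point x, -y, -z); pixel columns grow to the right and rows downward; lengths in m; the calibration is good to about 2 mm. A picture is of the moment at which its call begins. There is no depth.
- robot.finish_job(): hands the job in, once; it reports no verdict.
Trained networks look in a picture, given as the dict that the camera call returned (one of the last four; its "shot" number tells which), for a name from the list of things; names that differ only in an ending like _2 or _b are one class to them, and where a whole thing is asked for, a point or a joint stands for the part that bears it (a point fixed in the world has none). Each returns a list of dicts, best first, with "confidence" (0 to 1); they miss things now and then, are a little off and sometimes report something else, mostly with a low value. They report only what shows in the picture. A call takes as long as a camera call. They do not tell look-alikes from the thing itself.
- robot.recognise(label, picture): "at" ([x, y, z] in m, in the coordinates of the camera as it stood for that picture, good to about 4 mm: the middle of the surface that is visible of it).
- robot.outline_of(label, picture): "region" (480x640 bool, what is visible of it).
The state is a dict: "time_s": time; "qpos": joint angles; "joint_vel": joint speeds; "joint_efforts": joint torques, N m; "position": TCP position; "eef_rot": TCP orientation; "contact_force": force on the tool from outside, world axes, zero at the start; "moment": the same for the moment, N m; "finger_gap": finger opening in m.
Only numpy, scipy, OpenCV 4.12 (cv2) and the standard library are available. Lean on these libraries where they do the work, as an engineer would, in place of code of your own. Each camera call takes 0.05 s, during which the arm holds its last target. There are 200 camera calls.

## Task

The data logger's orange battery pack is flat. Pinch its two black side tabs fully together to unlatch it, lift it out of the grey logger without wrenching it, and set it in the blue pocket of the white charger, pressed gently home against the sprung contact plate so that both tabs click out under the pocket's lips when you let go. The blue pocket floats sideways and may stand more than a centimetre off the charger's middle, so look or feel for it and do not force it; leave the flask, the dropper bottle and the petri dish alone.

Things in the scene. Friction and masses are not known exactly. Their poses are not given: they have to be found in the camera images.
- pack: orange battery pack, upright block 34 (x) x 44 (y) x 48 (z) mm, 0.12 to 0.2 kg, with a black sprung tab on each y side; latched in the logger at the start, its axes parallel to the logger's. Origin: centre of its underside, z up. It neither pulls out of nor pushes into a pocket unless both tabs are pressed in at least 3.5 mm (square barbs under the lips)
- pack_grip (a point): the point to pinch about: on the pack's axis, 42 mm above its underside, midway between the tabs' ribbed paddles. A paddle is 20 mm wide in x, from 26 to 50 mm above the underside, its outer face 28 mm from the axis at rest (56 mm over both), 23 mm fully in (46 mm over both). Pinch along the pack's y
- tab_left (a joint): how far the tab on the pack's +y side is pressed in, m: 0 sprung out, 0.005 at its stop; a straight inward slide against a spring of 5 N at 0 and 10 N at the stop. The barb low on each tab, 4 to 9 mm above the pack's underside, reaches 27 mm from the pack's axis at rest, 22 mm fully in
- tab_right (a joint): the same for the tab on the pack's -y side
- logger: grey data logger with a screen, fixed on the bench, 130 (x) x 96 (y) x 28 (z) mm, origin at the centre of its underside, screen towards its -x, z up
- logger_pocket (a point): centre of the floor of the logger's pocket, 12 mm above the bench. Lips and opening as in the charger's pocket, but no contact plate; the latched pack has 2.5 mm of play in x, 1.5 mm in y, 2 mm in z
- charger: white battery charger, fixed on the bench, 130 (x) x 108 (y) mm, 24 mm high (its blue pocket 28 mm), origin at the centre of its underside, status lights towards its -x. A black sprung contact plate in the pocket's floor stands 4 mm up; the pack must press it down, 4 N at first, 7 N when flush. The pack fits either way round
- charger_mid (a point): middle of the range of the blue pocket, at floor height, 12 mm above the bench; axes as the charger's. The pocket's true centre lies within 13 mm of it along the charger's y, where is not reported; the pocket resists 40 N. Opening 39 mm in x, 47 mm in y between the lips
- charger_rim (a point): the point of the charger straight above charger_mid at the height of the blue pocket's rim and lip tops, 16 mm above its floor. The lips' undersides are 11 mm above the floor: the pack's underside must come within 2 mm of the floor before the tabs are let out; the plate then lifts it to about 2 mm, barbs against the lips
- erlenmeyer: conical glass flask, 63 mm across, 105 mm high, origin at the centre of its underside; loose, to be left alone
- dropper: brown dropper bottle with a red top, 31 mm across, 90 mm high, origin at the centre of its underside; loose, to be left alone
- petri_dish: covered petri dish with blue crystals, 60 mm across, 14 mm high, origin at the centre of its underside; loose, to be left alone
Mind the look-alikes: they are no part of the job. Of the things shaped like the pack, the orange one is meant.

How it is judged:
By the outcome, as a careful person would: the job done as asked, in the order asked, and still so for the second after the job is handed in, with the robot touching nothing.
It also fails if it takes over 64 s, if anything falls off the work surface, if the arm or the gripper's body presses on something with over 40 N, if the wrist force passes 120 N, or if a joint passes its speed limit or range.

## Working session

There is one attempt and no reset: what is moved stays moved. The work goes in short steps, Python scripts to look and compute and a shell command to move; the robot and the scene stay as the last step left them, time stands still between calls to the robot, and variables do not carry over. Pictures are saved under pics/ and viewed, about 8 in all and at most 12, crops included, and the job is handed in when it is done.

```bash
mkdir -p pics; cat > h.py <<'E'
from bench import robot
import numpy as np, cv2
def K(p): 
    return 240/np.tan(np.radians(p["vfov"])/2)
def toworld(p,at):
    E=np.array(p["extrinsics"]); return (np.linalg.inv(E)@np.r_[at,1])[:3]
def ray(p,u,v,z):
    f=K(p);E=np.linalg.inv(np.array(p["extrinsics"]))
    d=E[:3,:3]@np.array([(u-p["cx"])/f,-(v-p["cy"])/f,-1]);o=E[:3,3]
    return o+d*(z-o[2])/d[2]
def proj(p,w):
    c=np.array(p["extrinsics"])@np.r_[w,1];f=K(p)
    return np.array([p["cx"]+f*c[0]/-c[2],p["cy"]-f*c[1]/-c[2]])
E
python3 - <<'E'
from h import *
s=robot.sense();print(s)
for n in("scene","side"):
    p=robot.grab_frame(n);cv2.imwrite(f"pics/{n}0.png",p["color"]);print(n,{k:v for k,v in p.items() if k not in("color",)})
    for l in("pack","logger","charger","erlenmeyer","dropper","petri_dish"):
        for r in robot.recognise(l,p)[:3]:print(l,round(r["confidence"],2),toworld(p,r["at"]).round(3))
E
```

```text
{'time_s': 0.0, 'qpos': array([-1.14079600e+00,  1.16488128e-01,  1.44224439e+00,  1.73507608e-05,
        1.58397615e+00, -3.77922211e-02]), 'joint_vel': array([ 0.00090761, -0.00064949, -0.00014753, -0.00095643,  0.00049929,
        0.0010416 ]), 'joint_efforts': array([-1.07957690e-03, -7.21265960e+01, -6.22604012e+01,  7.79736601e-02,
        2.37668271e-02, -1.26419386e-04]), 'position': array([ 0.30429123, -0.60230853,  0.21791669]), 'eef_rot': array([-3.17337824e-04,  8.51738468e-01, -5.23966861e-01, -4.59069024e-04]), 'contact_force': array([ 0.29297019, -0.73973802,  0.56640727]), 'moment': array([ 0.02028929, -0.01443318,  0.01246918]), 'finger_gap': 0.09316444457916047}
scene {'vfov': 54.04361584538783, 'cx': 321.13614296794924, 'cy': 240.8780943892846, 'extrinsics': array([[ 0.55799593, -0.82963811,  0.0184703 , -0.50240632],
       [ 0.43909966,  0.31406862,  0.84175554, -0.20716259],
       [-0.70415342, -0.46158586,  0.53954282, -0.59424532],
       [ 0.        ,  0.        ,  0.        ,  1.        ]]), 'shot': 1}
pack 0.92 [ 0.541 -0.108  0.053]
pack 0.82 [ 0.654 -0.
[... 280 characters left out ...]
72 [ 0.654 -0.402  0.004]
side {'vfov': 45.80354607759176, 'cx': 324.6378886513888, 'cy': 241.78592410224368, 'extrinsics': array([[ 0.99926113, -0.03503872, -0.01579485, -0.53094348],
       [ 0.03244403,  0.54867814,  0.8354039 ,  0.06402701],
       [-0.0206052 , -0.8352991 ,  0.54940954, -1.27327423],
       [ 0.        ,  0.        ,  0.        ,  1.        ]]), 'shot': 2}
pack 0.96 [ 0.663 -0.113  0.034]
pack 0.85 [ 0.618 -0.283  0.04 ]
pack 0.55 [ 0.547 -0.113  0.053]
logger 0.65 [ 0.52  -0.128  0.024]
charger 0.62 [ 0.47  -0.337  0.021]
charger 0.61 [ 0.547 -0.115  0.054]
erlenmeyer 0.78 [ 0.712 -0.273  0.044]
dropper 0.66 [ 0.391 -0.22   0.037]
petri_dish 0.88 [ 0.661 -0.408  0.004]
```

```bash
python3 -c "
import cv2,numpy as np
a=cv2.imread('pics/scene0.png');b=cv2.imread('pics/side0.png')
cv2.imwrite('pics/s1.png',a);"
```

```text
(no output)
```

View pics/scene0.png

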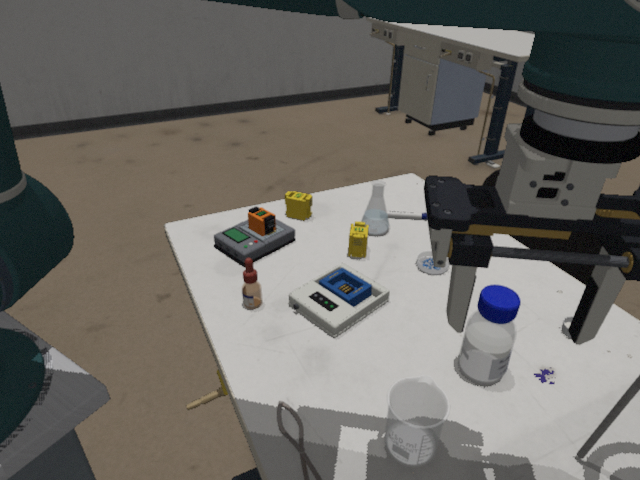

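View pics/side0.png

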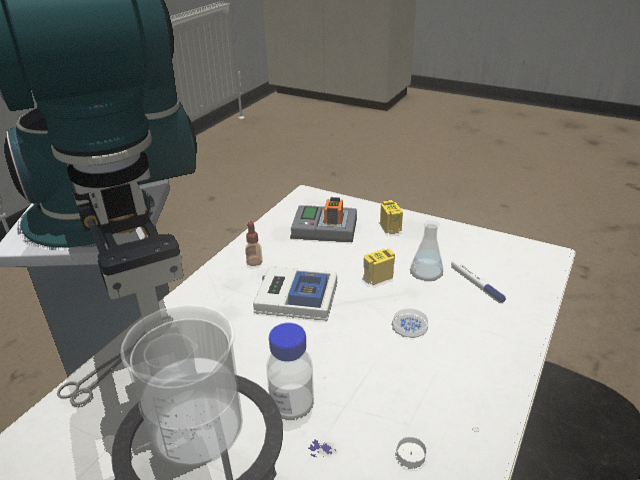

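Scene view: the orange pack stands in the grey logger at (262,220), the white charger with its blue pocket is at (345,285), and the two yellow packs are look-alikes. Side view: the pack is at (334,210) and the pocket at (308,288). On the way I'll pass over the charger and look at it from close by.

```bash
python3 -m creep '[{"tx":10,"ty":45,"tz":5},{"tx":20,"ty":50,"tz":5},{"tx":30,"ty":50,"tz":5,"rz":-0.15},{"tx":35,"ty":50,"tz":5,"rz":-0.15},{"tx":35,"ty":45,"tz":5,"rz":-0.15}]'
python3 -m creep '[{"tx":20,"ty":20,"tz":10},{"tx":10,"ty":5,"tz":10},{"tx":0}]'
python3 - <<'E'
from h import *
p=robot.grab_frame("wrist");cv2.imwrite("pics/w1.png",p["color"]);print({k:v for k,v in p.items() if k not in("color",)})
np.savez("w1.npz",**{k:v for k,v in p.items()})
print(robot.sense()["position"])
for l in("charger","pack","logger","dropper"):
  for r in robot.recognise(l,p)[:3]:print(l,round(r["confidence"],2),toworld(p,r["at"]).round(3))
E
```

```text
{'vfov': 66.97806249092174, 'cx': 317.5530452803417, 'cy': 238.9202488362087, 'extrinsics': array([[ 4.51077415e-01, -8.92484741e-01,  3.91792239e-04,
        -6.75811676e-01],
       [ 8.50918398e-01,  4.29936564e-01, -3.01815226e-01,
         3.47193549e-02],
       [ 2.69197038e-01,  1.36475415e-01,  9.53366360e-01,
        -3.92193942e-01],
       [ 0.00000000e+00,  0.00000000e+00,  0.00000000e+00,
         1.00000000e+00]]), 'shot': 3}
[ 0.30437593 -0.60249171  0.21869033]$[0]: bad value
$[0]: bad value
```

View pics/w1.png

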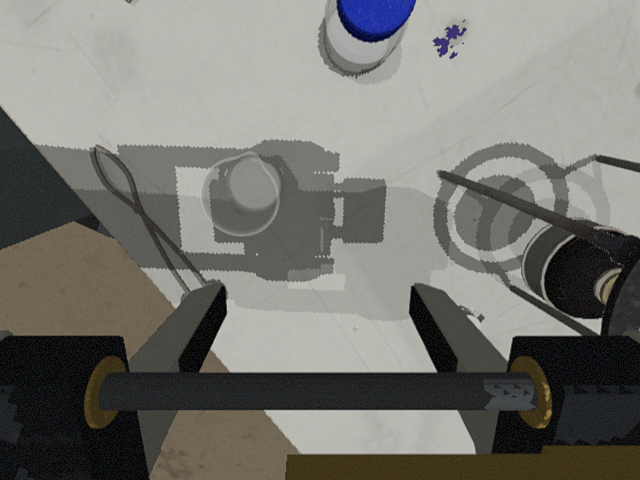

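The arm did not move: the rows were refused, probably because keys were missing. The wrist view shows only the bench below the start pose. I'll retry with every key given.

```bash
python3 -m creep '[{"tx":10,"ty":45,"tz":5,"rx":0,"ry":0,"rz":0,"jaw":0},{"tx":20,"ty":50,"tz":5,"rx":0,"ry":0,"rz":0,"jaw":0},{"tx":30,"ty":50,"tz":5,"rx":0,"ry":0,"rz":-0.15,"jaw":0},{"tx":35,"ty":50,"tz":5,"rx":0,"ry":0,"rz":-0.15,"jaw":0},{"tx":35,"ty":45,"tz":5,"rx":0,"ry":0,"rz":-0.15,"jaw":0}]'
```

```text
time_s: 1.58
position: [0.4346, -0.3577, 0.2433]
eef_rot: [0.001, -0.707, 0.707, 0.0]
contact_force: [0.2, -0.5, -0.5]
finger_gap: 0.0925
```

```bash
cat > look.py <<'E'
from h import *
import sys,pickle
n=sys.argv[1]
p=robot.grab_frame("wrist");cv2.imwrite(f"pics/{n}.png",p["color"]);pickle.dump(p,open(n+".pkl","wb"))
s=robot.sense();print(s["position"],s["contact_force"].round(1),np.linalg.inv(p["extrinsics"])[:3,3])
for l in sys.argv[2:]:
  for r in robot.recognise(l,p)[:2]:print(l,round(r["confidence"],2),toworld(p,r["at"]).round(3),proj(p,toworld(p,r["at"])).round())
E
python3 look.py w2 charger pack logger dropper
```

```text
[ 0.43791357 -0.35350313  0.24417522] [3.4 2.9 1.1] [ 0.52010003 -0.35805528  0.40931111]
charger 0.79 [ 0.479 -0.323  0.022] [285. 165.]
pack 0.72 [ 0.542 -0.105  0.059] [ 38. 100.]
pack 0.57 [ 0.614 -0.278  0.051] [225.  10.]
logger 0.9 [ 0.518 -0.107  0.024] [ 70. 126.]
dropper 0.86 [ 0.4   -0.214  0.045] [182. 244.]
```

View pics/w2.png

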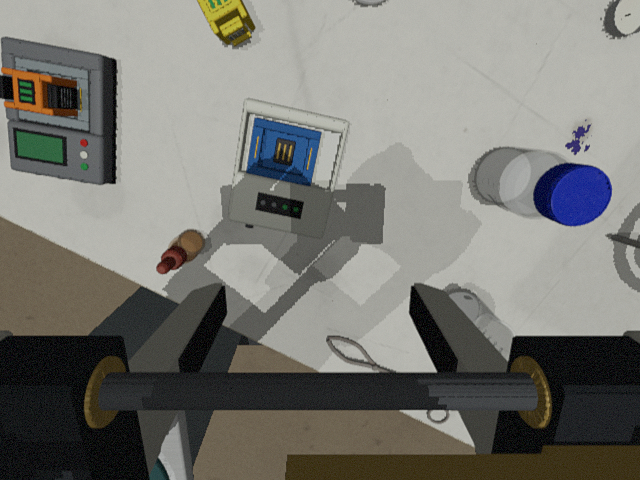

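The wrist view shows the charger turned slightly, corners about (246,99), (350,122), (322,238) and (228,222). The blue pocket, about (285,148), sits left (+y) in its recess. The logger and orange pack are at the upper left, around (40,95). Next I'll measure the poses.

```bash
cat > meas.py <<'E'
from h import *
import pickle,sys
p=pickle.load(open(sys.argv[1]+".pkl","rb"));im=p["color"];hsv=cv2.cvtColor(im,cv2.COLOR_BGR2HSV)
def rect(m,z,name):
    n,l,st,c=cv2.connectedComponentsWithStats(m.astype(np.uint8));k=1+np.argmax(st[1:,4])
    v,u=np.nonzero(l==k);P=np.array([ray(p,a+.0,b+.0,z)[:2] for a,b in zip(u,v)])*1000
    (c,sz,an)=cv2.minAreaRect(P.astype(np.float32));print(name,"px",(u.min(),u.max(),v.min(),v.max()),"c",np.round(c,1),"size",np.round(sz,1),"ang",round(an,1))
H,S,V=cv2.split(hsv)
x0,x1,y0,y1=map(int,sys.argv[2:6]);roi=np.zeros(H.shape,bool);roi[y0:y1,x0:x1]=1
rect((H>98)&(H<125)&(S>120)&(V>40)&roi,.028,"blue")
rect((H>3)&(H<16)&(S>150)&(V>80),.060,"orange")
pickle
E
python3 meas.py w2 220 360 90 210
python3 - <<'E'
from h import *
import pickle
p=pickle.load(open("w2.pkl","rb"))
for z,n,C in((.024,"ch",[(246,99),(350,122),(322,238),(228,222)]),(.028,"lg",[(2,38),(105,56),(103,185),(8,172)])):
  Q=np.array([ray(p,*c,z)*1000 for c in C]);print(n,Q[:,:2].round(),"mean",Q.mean(0).round(1),"len",np.linalg.norm(np.roll(Q,-1,0)-Q,axis=1).round(),
   "ang",[round(float(np.degrees(np.arctan2(*(Q[(i+1)%4]-Q[i])[[1,0]]))),1) for i in range(4)])
E
```

```text
blue px (np.int64(247), np.int64(320), np.int64(118), np.int64(185)) c [ 492.9 -322.3] size [67.6 55.9] ang 78.0
orange px (np.int64(2), np.int64(55), np.int64(68), np.int64(114)) c [548.5 -99.2] size [45.3 33.6] ang 80.3
ch [[ 544. -287.]
 [ 522. -391.]
 [ 400. -363.]
 [ 418. -259.]] mean [ 471.1 -324.9   24. ] len [106. 126. 105. 129.] ang [-101.8, 167.2, 79.9, -12.2]
lg [[ 598.  -62.]
 [ 582. -156.]
 [ 459. -132.]
 [ 473.  -35.]] mean [528.  -96.1  28. ] len [ 95. 125.  98. 127.] ang [-99.3, 169.0, 82.0, -12.0]
```

```bash
python3 -m creep '[{"tx":10,"ty":45,"tz":0,"rx":0,"ry":0,"rz":-0.09,"jaw":0},{"tx":10,"ty":50,"tz":0,"rx":0,"ry":0,"rz":-0.09,"jaw":0},{"tx":15,"ty":50,"tz":-10,"rx":0,"ry":0,"rz":0,"jaw":0},{"tx":15,"ty":55,"tz":-20,"rx":0,"ry":0,"rz":0,"jaw":0},{"tx":10,"ty":40,"tz":-20,"rx":0,"ry":0,"rz":0,"jaw":0}]' 30
python3 -m creep '[{"tx":0,"ty":0,"tz":0,"rx":0,"ry":0,"rz":0,"jaw":0}]'
python3 look.py w3 pack logger
python3 meas.py w3 0 2 0 2
```

```text
time_s: 2.45
position: [0.4918, -0.1218, 0.1913]
eef_rot: [0.0, -0.639, 0.77, 0.0]
contact_force: [1.4, -0.3, 0.3]
finger_gap: 0.0928
time_s: 2.58
position: [0.4915, -0.1209, 0.1897]
eef_rot: [-0.0, -0.64, 0.769, 0.001]
contact_force: [0.2, -0.1, 0.1]
finger_gap: 0.093
[ 0.49157313 -0.12205746  0.19060557] [-0.7 -0.8 -0.2] [ 0.5759719  -0.13661317  0.35546894]
pack 0.81 [ 0.545 -0.097  0.06 ] [276. 173.]
pack 0.79 [ 0.66  -0.093  0.051] [239.  17.]
logger 0.92 [ 0.522 -0.096  0.027] [285. 192.]Traceback (most recent call last):
  File "meas.py", line 10, in <module>
    rect((H>98)&(H<125)&(S>120)&(V>40)&roi,.028,"blue")
    ~~~~^^^^^^^^^^^^^^^^^^^^^^^^^^^^^^^^^^^^^^^^^^^^^^^
  File "meas.py", line 5, in rect
    n,l,st,c=cv2.connectedComponentsWithStats(m.astype(np.uint8));k=1+np.argmax(st[1:,4])
                                                                      ~~~~~~~~~^^^^^^^^^^
    return _wrapfunc(a, 'argmax', axis=axis, out=out, **kwds)
    return bound(*args, **kwds)
ValueError: attempt to get argmax of an empty sequence
```

View pics/w3.png

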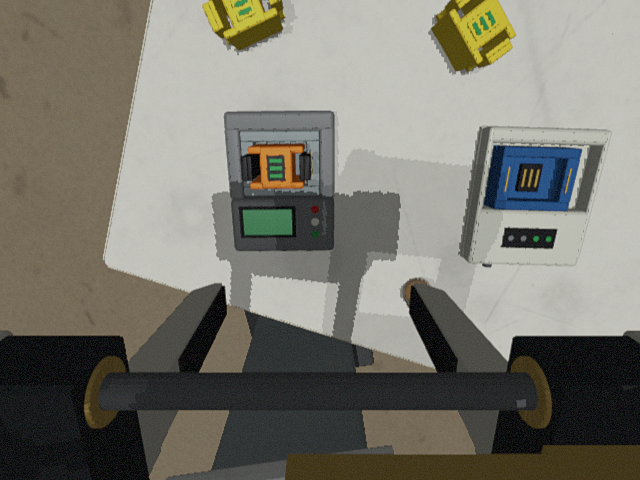

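The logger is square with the picture, so the yaw fits. The pack is at about (276,170) between its black tabs, and the charger's pocket at about (535,180) sits hard to the left (+y) side of its recess. Now for the numbers.

```bash
python3 meas.py w3 460 610 130 215
python3 - <<'E'
from h import *
import pickle
p=pickle.load(open("w3.pkl","rb"))
def q(n,z,C):
  Q=np.array([ray(p,*c,z)*1000 for c in C]);print(n,"mean",Q.mean(0).round(1),"len",np.linalg.norm(np.roll(Q,-1,0)-Q,axis=1).round(1),
   "ang",[round(float(np.degrees(np.arctan2(*(Q[(i+1)%len(Q)]-Q[i])[[1,0]]))),1) for i in range(len(Q))])
q("lg",.028,[(225,112),(334,112),(333,251),(235,250)])
q("ch",.024,[(480,126),(609,131),(580,266),(461,262)])
q("paddles",.062,[(243,163),(311,163)])
q("plate",.016,[(530,178)])
im=cv2.resize(p["color"][110:215,220:340],None,fx=4,fy=4,interpolation=cv2.INTER_CUBIC);im2=cv2.resize(p["color"][115:220,460:620],None,fx=4,fy=4,interpolation=cv2.INTER_CUBIC)
cv2.imwrite("pics/z1.png",cv2.resize(np.hstack([im,im2]),None,fx=.7,fy=.7))
E
```

```text
blue px (np.int64(484), np.int64(581), np.int64(146), np.int64(210)) c [ 494.3 -316.9] size [77.8 56.2] ang 77.9
orange px (np.int64(248), np.int64(303), np.int64(144), np.int64(188)) c [549.6 -97.7] size [43.8 34.9] ang 79.5
lg mean [529.4 -95.1  28. ] len [ 92.9 125.7  93.8 124.7] ang [-100.5, 169.9, 78.9, -10.5]
ch mean [ 473.2 -319.6   24. ] len [113.6 127.1 117.4 127.1] ang [-102.6, 170.7, 77.5, -11.1]
paddles mean [552.3 -99.3  62. ] len [54.1 54.1] ang [-100.5, 79.5]
plate mean [ 492.3 -322.4   16. ] len [0.] ang [0.0]
```

View pics/z1.png

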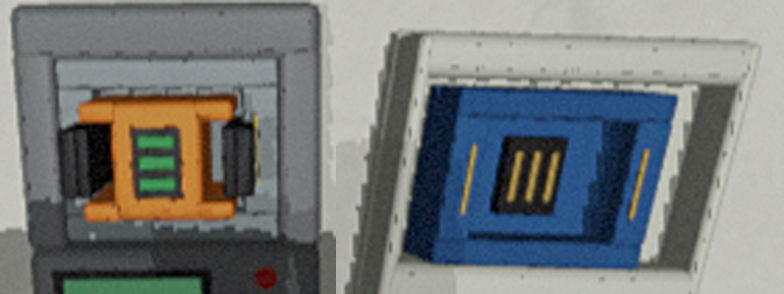

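```bash
python3 -m creep '[{"tx":30,"ty":12,"tz":-20,"rx":0,"ry":0,"rz":0,"jaw":0},{"tx":28,"ty":12,"tz":-35,"rx":0,"ry":0,"rz":0,"jaw":0},{"tx":0,"ty":0,"tz":-35,"rx":0,"ry":0,"rz":0,"jaw":0},{"tx":0,"ty":0,"tz":0,"rx":0,"ry":0,"rz":0,"jaw":0}]' 30
python3 look.py w4 pack
sed -i 's/^rect((H>98)/if x1>2: &/' meas.py
python3 meas.py w4 0 2 0 2
python3 -c "
import pickle;from h import *
p=pickle.load(open('w4.pkl','rb'))
for w in([.55,-.098,.061],[.555,-.0704,.062],[.545,-.1256,.062]):print(proj(p,w))"
```

```text
time_s: 3.22
position: [0.552, -0.1059, 0.103]
eef_rot: [0.001, -0.636, 0.772, -0.003]
contact_force: [0.3, 0.8, 0.5]
finger_gap: 0.093
[ 0.55276276 -0.10611453  0.10500278] [0.1 0.1 1.7] [ 0.63508952 -0.12196606  0.26946536]
pack 0.9 [ 0.55  -0.1    0.057] [308. 272.]
pack 0.82 [ 0.627 -0.265  0.047] [565.  92.]
orange px (np.int64(269), np.int64(339), np.int64(233), np.int64(300)) c [554.9 -98.1] size [43.2 44.5] ang 80.1
[305.38032709 275.05595493]
[259.97778286 276.29073939]
[350.71247903 275.08663041]
```

View pics/w4.png

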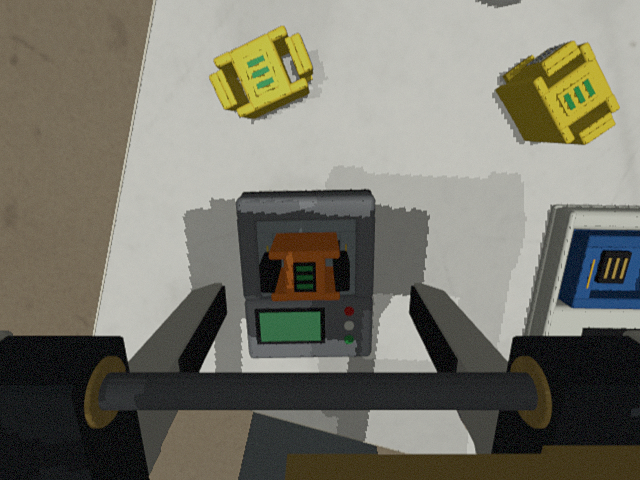

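The pack's terminals are at (305,277), the paddles at (267,273) and (343,270), as predicted to within 2 mm. I'll go down to the grip height.

```bash
python3 -m creep '[{"tx":-1,"ty":8,"tz":-15,"rx":0,"ry":0,"rz":0,"jaw":0},{"tx":0,"ty":0,"tz":-15,"rx":0,"ry":0,"rz":0,"jaw":0},{"tx":0,"ty":0,"tz":0,"rx":0,"ry":0,"rz":0,"jaw":0}]' 30
python3 -c "
from bench import robot;s=robot.sense();print(s['position'],s['eef_rot'])"
```

```text
time_s: 3.7
position: [0.5529, -0.0985, 0.0776]
eef_rot: [0.004, -0.635, 0.772, -0.006]
contact_force: [1.0, 0.1, 0.6]
finger_gap: 0.0929
[ 0.55290917 -0.0985189   0.0776035 ] [ 0.00413348 -0.63524443  0.77227572 -0.00613463]
```

```bash
cat > err.py <<'E'
from h import *
import sys
from scipy.spatial.transform import Rotation as R
s=robot.sense();q=s["eef_rot"];a=np.radians(float(sys.argv[1])-90)/2
D=R.from_quat([np.cos(a),np.sin(a),0,0]);C=R.from_quat([*q[1:],q[0]])
print("t",s["time_s"],"pos",(s["position"]*1000).round(1),"rotvec to go",(D*C.inv()).as_rotvec().round(4),"F",s["contact_force"].round(1),"M",s["moment"].round(2),"gap",round(s["finger_gap"]*1000,1))
E
python3 err.py -10.4
```

```text
t 3.7 pos [552.9 -98.5  77.6] rotvec to go [0.0041 0.0142 0.0126] F [1.  0.1 0.6] M [ 0.05  0.01 -0.03] gap 92.9
```

```bash
python3 -m creep '[{"tx":-2,"ty":0,"tz":-15,"rx":0.004,"ry":0.014,"rz":0.012,"jaw":0},{"tx":0,"ty":0,"tz":-15,"rx":0,"ry":0,"rz":0,"jaw":0},{"tx":0,"ty":0,"tz":-10,"rx":0,"ry":0,"rz":0,"jaw":0},{"tx":0,"ty":0,"tz":0,"rx":0,"ry":0,"rz":0,"jaw":0}]' 30
python3 err.py -10.4
```

```text
time_s: 4.2
position: [0.5505, -0.0984, 0.0345]
eef_rot: [-0.0, -0.64, 0.768, 0.001]
contact_force: [0.5, -0.2, -0.3]
finger_gap: 0.0929
t 4.2 pos [550.5 -98.4  34.5] rotvec to go [-0.0003 -0.0013 -0.0005] F [ 0.5 -0.2 -0.3] M [ 0.1   0.01 -0.  ] gap 92.9
```

```bash
python3 -m creep '[{"tx":0,"ty":0,"tz":0,"rx":0,"ry":0,"rz":0,"jaw":0.36},{"tx":0,"ty":0,"tz":0,"rx":0,"ry":0,"rz":0,"jaw":0.36},{"tx":0,"ty":0,"tz":0,"rx":0,"ry":0,"rz":0,"jaw":0.4},{"tx":0,"ty":0,"tz":0,"rx":0,"ry":0,"rz":0,"jaw":0.43}]' 30
python3 err.py -10.4
```

```text
time_s: 4.7
position: [0.5512, -0.0986, 0.0358]
eef_rot: [0.0, -0.64, 0.768, -0.0]
contact_force: [0.5, 2.2, 0.9]
finger_gap: 0.0581
t 4.7 pos [551.2 -98.6  35.8] rotvec to go [ 0.0001  0.0004 -0.0005] F [0.5 2.2 0.9] M [ 0.43 -0.11 -0.  ] gap 58.1
```

```bash
python3 -m creep '[{"tx":0,"ty":1,"tz":0,"rx":0,"ry":0,"rz":0,"jaw":0.46},{"tx":0,"ty":0,"tz":0,"rx":0,"ry":0,"rz":0,"jaw":0.5},{"tx":0,"ty":0,"tz":0,"rx":0,"ry":0,"rz":0,"jaw":0.6},{"tx":0,"ty":0,"tz":0,"rx":0,"ry":0,"rz":0,"jaw":0.6}]' 30
python3 err.py -10.4
```

```text
time_s: 5.2
position: [0.5514, -0.0977, 0.0363]
eef_rot: [0.0, -0.64, 0.768, -0.001]
contact_force: [0.3, 0.1, -0.2]
finger_gap: 0.044
t 5.2 pos [551.4 -97.7  36.3] rotvec to go [ 0.0006  0.001  -0.0005] F [ 0.3  0.1 -0.2] M [-0.01  0.06  0.01] gap 44.0
```

```bash
python3 -m creep '[{"tx":0,"ty":0,"tz":0,"rx":0,"ry":0,"rz":0,"jaw":0.6},{"tx":0,"ty":0,"tz":3,"rx":0,"ry":0,"rz":0,"jaw":0.6},{"tx":0,"ty":0,"tz":3,"rx":0,"ry":0,"rz":0,"jaw":0.6},{"tx":0,"ty":0,"tz":0,"rx":0,"ry":0,"rz":0,"jaw":0.6}]' 30
python3 err.py -10.4;python3 look.py w5 pack
```

```text
time_s: 5.7
position: [0.5511, -0.0976, 0.0423]
eef_rot: [0.0, -0.64, 0.768, -0.0]
contact_force: [0.2, 0.3, -1.2]
finger_gap: 0.0444
t 5.7 pos [551.1 -97.6  42.3] rotvec to go [ 0.0003  0.0002 -0.0005] F [ 0.2  0.3 -1.2] M [ 0.03  0.03 -0.02] gap 44.4
[ 0.55103881 -0.09755697  0.04211595] [-0.4  0.8 -2.1] [ 0.63528853 -0.11289954  0.208284  ]
pack 0.74 [ 0.63  -0.255  0.022] [615.  78.]
pack 0.58 [ 0.552 -0.098  0.063] [318. 320.]
```

View pics/w5.png

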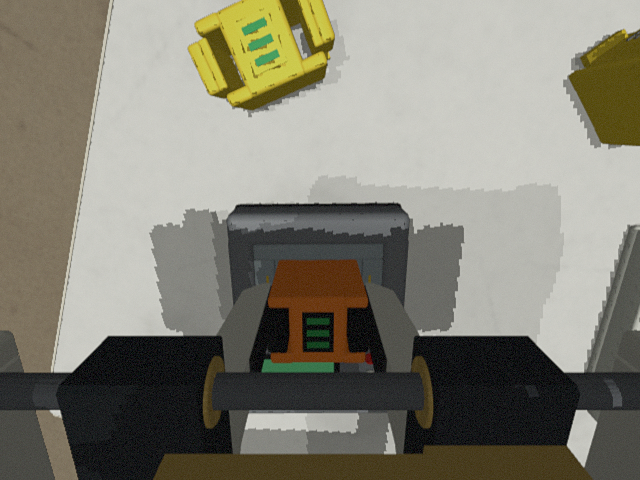

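Lifted clear of the latch, with weight only on the wrist (1–2 N). The pack sits square between the fingers at (318,330). Next I'll raise it and move to a spot just short of the charger to look.

```bash
python3 -m creep '[{"tx":0,"ty":0,"tz":15,"rx":0,"ry":0,"rz":0,"jaw":0.6},{"tx":0,"ty":0,"tz":35,"rx":0,"ry":0,"rz":0,"jaw":0.6},{"tx":-10,"ty":-15,"tz":40,"rx":0,"ry":0,"rz":-0.028,"jaw":0.6},{"tx":-25,"ty":-40,"tz":25,"rx":0,"ry":0,"rz":0,"jaw":0.6},{"tx":-25,"ty":-45,"tz":0,"rx":0,"ry":0,"rz":0,"jaw":0.6}]' 30
python3 -m creep '[{"tx":-25,"ty":-45,"tz":0,"rx":0,"ry":0,"rz":0,"jaw":0.6},{"tx":-20,"ty":-40,"tz":0,"rx":0,"ry":0,"rz":0,"jaw":0.6},{"tx":-10,"ty":-20,"tz":0,"rx":0,"ry":0,"rz":0,"jaw":0.6},{"tx":0,"ty":0,"tz":0,"rx":0,"ry":0,"rz":0,"jaw":0.6}]' 30
python3 err.py -12;python3 look.py w6 charger; python3 meas.py w6 0 640 0 300
```

```text
time_s: 6.42
position: [0.49, -0.1976, 0.1647]
eef_rot: [0.0, -0.631, 0.776, -0.001]
contact_force: [0.9, -0.3, -2.2]
finger_gap: 0.0443
time_s: 6.92
position: [0.4316, -0.308, 0.1703]
eef_rot: [0.001, -0.63, 0.777, -0.004]
contact_force: [-0.3, 0.4, -2.0]
finger_gap: 0.0444
t 6.925 pos [ 431.6 -308.   170.3] rotvec to go [ 0.0046  0.0057 -0.001 ] F [-0.3  0.4 -2. ] M [ 0.08  0.02 -0.03] gap 44.4
[ 0.43202282 -0.30740615  0.17026576] [ 0.3 -0.  -1.4] [ 0.5144224  -0.32496334  0.33679743]
charger 0.93 [ 0.48  -0.325  0.017] [324. 167.]
blue px (np.int64(277), np.int64(359), np.int64(119), np.int64(187)) c [ 493. -322.] size [67.9 55.1] ang 78.0
orange px (np.int64(268), np.int64(367), np.int64(260), np.int64(362)) c [ 365.5 -294.5] size [83.7 97. ] ang 78.0
```

View pics/w6.png

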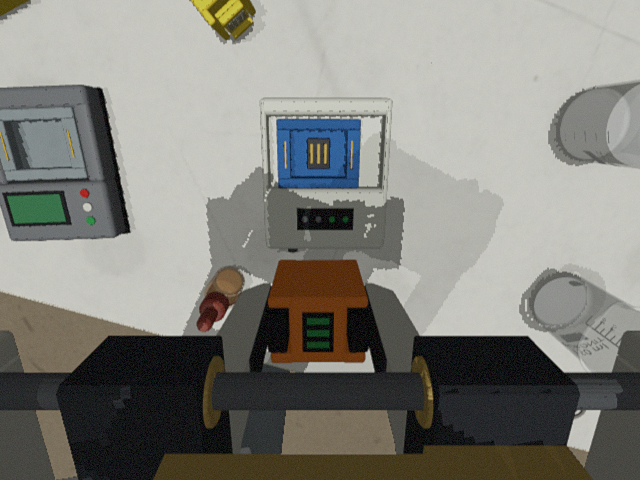

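The pocket is at (319,153), left of the recess and square with the view. The held pack's top is at (318,333). I'll compare the plate and held-pack offsets.

```bash
python3 -c "
import pickle;from h import *
p=pickle.load(open('w6.pkl','rb'))
print('plate',ray(p,318.5,153,.016)*1000,'lips',(ray(p,285,153,.028)+ray(p,350.5,153,.028))*500)
print('packtop',ray(p,318,333,.194)*1000,'front/back edge',[ray(p,318,v,.194)*1000 for v in(305,360)])
"
```

```text
plate [ 492.86830466 -322.47917079   16.        ] lips [ 493.80163776 -321.97174592   28.        ]
packtop [ 427.92440988 -307.43440454  194.        ] front/back edge [array([ 441.53621693, -310.3065503 ,  194.        ]), array([ 414.11276815, -304.52009288,  194.        ])]
```

```bash
python3 -m creep '[{"tx":32,"ty":-7,"tz":-20,"rx":0.005,"ry":0.006,"rz":0,"jaw":0.6},{"tx":31,"ty":-8,"tz":-30,"rx":0,"ry":0,"rz":0,"jaw":0.6},{"tx":0,"ty":0,"tz":-30,"rx":0,"ry":0,"rz":0,"jaw":0.6},{"tx":0,"ty":0,"tz":-15,"rx":0,"ry":0,"rz":0,"jaw":0.6},{"tx":0,"ty":0,"tz":0,"rx":0,"ry":0,"rz":0,"jaw":0.6}]' 30
python3 err.py -12
```

```text
time_s: 7.65
position: [0.5004, -0.3175, 0.0751]
eef_rot: [0.001, -0.632, 0.775, -0.001]
contact_force: [-0.2, 0.1, -2.0]
finger_gap: 0.0447
t 7.65 pos [ 500.4 -317.5   75.1] rotvec to go [ 0.0003  0.0025 -0.008 ] F [-0.2  0.1 -2. ] M [ 0.04 -0.   -0.04] gap 44.7
```

```bash
python3 -m creep '[{"tx":-5,"ty":-5,"tz":-5,"rx":0,"ry":0.002,"rz":-0.008,"jaw":0.6},{"tx":0,"ty":0,"tz":0,"rx":0,"ry":0,"rz":0,"jaw":0.6}]' 30
python3 err.py -12; python3 look.py w7; python3 -c "
import cv2;im=cv2.imread('pics/w7.png');cv2.imwrite('pics/w7c.png',cv2.resize(im[200:420,200:440],None,fx=2.7,fy=2.7,interpolation=cv2.INTER_CUBIC))"
```

```text
time_s: 7.9
position: [0.4956, -0.3229, 0.0721]
eef_rot: [0.0, -0.629, 0.777, -0.001]
contact_force: [-0.2, -0.9, -2.0]
finger_gap: 0.0444
t 7.9 pos [ 495.6 -322.9   72.1] rotvec to go [0.0018 0.0024 0.0003] F [-0.2 -0.9 -2. ] M [ 0.09 -0.01 -0.  ] gap 44.4
[ 0.49590902 -0.32293889  0.07248865] [ 0.3 -1.6 -1.8] [ 0.57891363 -0.34040626  0.23830192]
```

View pics/w7c.png

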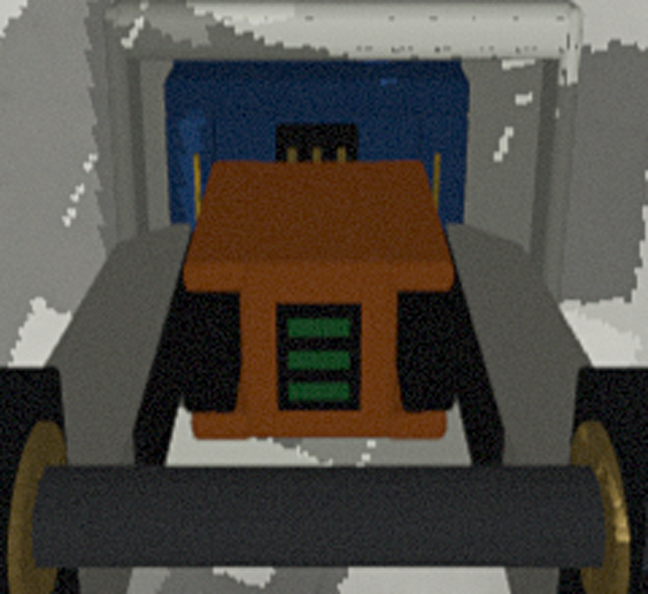

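The held pack's mid-column (319 in the crop) agrees with the lips' (317) and the plate's (316), so y is within about 1 mm. I'll descend, feeling as I go.

```bash
python3 -m creep '[{"tx":0,"ty":0,"tz":-10,"rx":0.002,"ry":0.002,"rz":0,"jaw":0.6},{"tx":0,"ty":0,"tz":-7,"rx":0,"ry":0,"rz":0,"jaw":0.6},{"tx":0,"ty":0,"tz":-3,"rx":0,"ry":0,"rz":0,"jaw":0.6},{"tx":0,"ty":0,"tz":-3,"rx":0,"ry":0,"rz":0,"jaw":0.6}]' 30
python3 err.py -12
```

```text
time_s: 8.45
position: [0.496, -0.3233, 0.0488]
eef_rot: [0.001, -0.629, 0.777, -0.001]
contact_force: [0.1, 0.4, -0.9]
finger_gap: 0.0443
t 8.45 pos [ 496.  -323.3   48.8] rotvec to go [0.0007 0.0021 0.0006] F [ 0.1  0.4 -0.9] M [ 0.04  0.03 -0.  ] gap 44.3
```

```bash
python3 -m creep '[{"tx":0,"ty":0,"tz":-2,"rx":0,"ry":0,"rz":0,"jaw":0.6},{"tx":0,"ty":0,"tz":-2,"rx":0,"ry":0,"rz":0,"jaw":0.6},{"tx":0,"ty":0,"tz":0,"rx":0,"ry":0,"rz":0,"jaw":0.6}]' 30
python3 err.py -12
```

```text
time_s: 8.82
position: [0.496, -0.3232, 0.0444]
eef_rot: [0.001, -0.629, 0.777, -0.001]
contact_force: [0.2, 0.0, -2.0]
finger_gap: 0.0445
t 8.825 pos [ 496.  -323.2   44.4] rotvec to go [0.0005 0.0019 0.0006] F [ 0.2  0.  -2. ] M [0.05 0.04 0.02] gap 44.5
```

```bash
python3 -m creep '[{"tx":0,"ty":0,"tz":-2,"rx":0,"ry":0,"rz":0,"jaw":0.6},{"tx":0,"ty":0,"tz":-2,"rx":0,"ry":0,"rz":0,"jaw":0.6},{"tx":0,"ty":0,"tz":0,"rx":0,"ry":0,"rz":0,"jaw":0.6}]' 30
python3 err.py -12
python3 -m creep '[{"tx":0,"ty":0,"tz":-1.5,"rx":0,"ry":0,"rz":0,"jaw":0.6},{"tx":0,"ty":0,"tz":0,"rx":0,"ry":0,"rz":0,"jaw":0.6}]' 30
python3 err.py -12
```

```text
time_s: 9.2
position: [0.4962, -0.3233, 0.0404]
eef_rot: [0.001, -0.629, 0.777, -0.001]
contact_force: [0.2, -0.0, -1.9]
finger_gap: 0.0443
t 9.2 pos [ 496.2 -323.3   40.4] rotvec to go [0.0009 0.0024 0.0006] F [ 0.2 -0.  -1.9] M [ 0.09  0.07 -0.04] gap 44.3
time_s: 9.45
position: [0.4964, -0.3234, 0.0395]
eef_rot: [0.001, -0.629, 0.777, -0.001]
contact_force: [-1.6, 1.8, 3.2]
finger_gap: 0.0444
t 9.45 pos [ 496.4 -323.4   39.5] rotvec to go [0.0012 0.0029 0.0005] F [-1.6  1.8  3.2] M [0.3  0.32 0.05] gap 44.4
```

Contact with the plate is at the expected height. I'll press on gently.

```bash
python3 -m creep '[{"tx":0,"ty":0,"tz":-1.5,"rx":0,"ry":0,"rz":0,"jaw":0.6},{"tx":0,"ty":0,"tz":-1,"rx":0,"ry":0,"rz":0,"jaw":0.6},{"tx":0,"ty":0,"tz":0,"rx":0,"ry":0,"rz":0,"jaw":0.6}]' 30
python3 err.py -12
python3 -m creep '[{"tx":0,"ty":0,"tz":-1,"rx":0,"ry":0,"rz":0,"jaw":0.6},{"tx":0,"ty":0,"tz":0,"rx":0,"ry":0,"rz":0,"jaw":0.6}]' 30
python3 err.py -12
```

```text
time_s: 9.82
position: [0.4964, -0.3234, 0.0374]
eef_rot: [0.001, -0.629, 0.777, -0.001]
contact_force: [-1.6, 1.5, 4.2]
finger_gap: 0.0442
t 9.825 pos [ 496.4 -323.4   37.4] rotvec to go [0.0013 0.0031 0.0005] F [-1.6  1.5  4.2] M [0.39 0.42 0.02] gap 44.2
time_s: 10.07
position: [0.4965, -0.3234, 0.0365]
eef_rot: [0.001, -0.629, 0.777, -0.001]
contact_force: [-2.2, 1.9, 4.4]
finger_gap: 0.0443
t 10.075 pos [ 496.5 -323.4   36.5] rotvec to go [0.0013 0.0031 0.0005] F [-2.2  1.9  4.4] M [ 0.37  0.46 -0.01] gap 44.3
```

```bash
python3 -m creep '[{"tx":0,"ty":0,"tz":-1,"rx":0,"ry":0,"rz":0,"jaw":0.6},{"tx":0,"ty":0,"tz":0,"rx":0,"ry":0,"rz":0,"jaw":0.6}]' 30
python3 err.py -12
```

```text
time_s: 10.32
position: [0.4966, -0.3235, 0.0363]
eef_rot: [0.001, -0.629, 0.777, -0.002]
contact_force: [-3.9, 1.3, 4.8]
finger_gap: 0.0442
t 10.325 pos [ 496.6 -323.5   36.3] rotvec to go [0.0014 0.0033 0.0005] F [-3.9  1.3  4.8] M [0.49 0.73 0.03] gap 44.2
```

Floor felt. Now I'll let the tabs out gradually while holding the height.

```bash
python3 -m creep '[{"tx":0,"ty":0,"tz":0,"rx":0,"ry":0,"rz":0,"jaw":0.48},{"tx":0,"ty":0,"tz":0,"rx":0,"ry":0,"rz":0,"jaw":0.44},{"tx":0,"ty":0,"tz":0,"rx":0,"ry":0,"rz":0,"jaw":0.4},{"tx":0,"ty":0,"tz":0,"rx":0,"ry":0,"rz":0,"jaw":0.3},{"tx":0,"ty":0,"tz":0,"rx":0,"ry":0,"rz":0,"jaw":0.1}]' 30
python3 err.py -12
python3 -m creep '[{"tx":0,"ty":0,"tz":0,"rx":0,"ry":0,"rz":0,"jaw":0},{"tx":0,"ty":0,"tz":0,"rx":0,"ry":0,"rz":0,"jaw":0}]' 30
python3 err.py -12
```

```text
time_s: 10.95
position: [0.4966, -0.3236, 0.0359]
eef_rot: [0.001, -0.629, 0.777, -0.002]
contact_force: [0.2, 0.3, -0.2]
finger_gap: 0.0703
t 10.95 pos [ 496.6 -323.6   35.9] rotvec to go [0.0017 0.0033 0.0005] F [ 0.2  0.3 -0.2] M [0.12 0.03 0.04] gap 70.3
time_s: 11.2
position: [0.4965, -0.3236, 0.0356]
eef_rot: [0.001, -0.629, 0.777, -0.002]
contact_force: [-0.4, -0.1, 0.3]
finger_gap: 0.09
t 11.2 pos [ 496.5 -323.6   35.6] rotvec to go [0.0016 0.0032 0.0005] F [-0.4 -0.1  0.3] M [ 0.07  0.01 -0.02] gap 90.0
```

Next I'll go straight up, back off in -x and look.

```bash
python3 -m creep '[{"tx":0,"ty":0,"tz":15,"rx":0,"ry":0,"rz":0,"jaw":0},{"tx":0,"ty":0,"tz":35,"rx":0,"ry":0,"rz":0,"jaw":0},{"tx":-20,"ty":5,"tz":35,"rx":0,"ry":0,"rz":0,"jaw":0},{"tx":-35,"ty":7,"tz":20,"rx":0,"ry":0,"rz":0,"jaw":0},{"tx":0,"ty":0,"tz":0,"rx":0,"ry":0,"rz":0,"jaw":0}]' 30
python3 err.py -12; python3 look.py w8 pack
python3 - <<'E'
from h import *
a=cv2.imread("pics/w8.png")[60:300,200:440]
p=robot.grab_frame("scene");b=p["color"][200:340,240:440]
cv2.imwrite("pics/fin.png",np.hstack([cv2.resize(a,(400,400),interpolation=2),cv2.resize(b,(400,280),interpolation=2)[0:400] if 0 else cv2.copyMakeBorder(cv2.resize(b,(400,280),interpolation=2),0,120,0,0,0)]))
E
```

```text
time_s: 11.82
position: [0.4403, -0.3113, 0.1481]
eef_rot: [0.001, -0.629, 0.777, -0.003]
contact_force: [-0.4, 0.4, 0.4]
finger_gap: 0.093
t 11.825 pos [ 440.3 -311.3  148.1] rotvec to go [0.0033 0.005  0.0002] F [-0.4  0.4  0.4] M [-0.   -0.01  0.05] gap 93.0
[ 0.44091154 -0.31133264  0.14726738] [0.3 0.6 0.9] [ 0.5231791  -0.32848781  0.31458084]
pack 0.64 [ 0.657 -0.12   0.002] [6. 4.]
pack 0.6 [ 0.489 -0.324  0.06 ] [320. 177.]
```

View pics/fin.png

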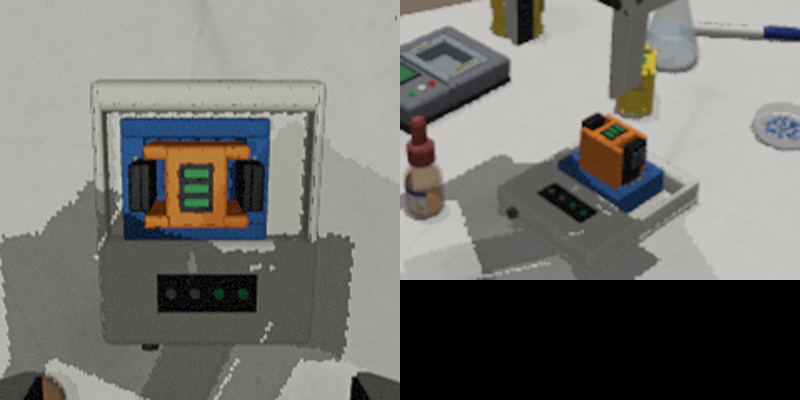

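The pack stands upright in the blue pocket. Both paddles are out: about 82 px apart in the wrist view, or 57 mm over both against 56 mm at rest. The robot is clear, so I'm handing in.

```bash
python3 -c "
from bench import robot
print(robot.finish_job())"
```

```text
the job is handed in; nothing more can be done
None
```

The orange pack is in the charger's blue pocket with both tabs sprung out, and I handed the job in at about 12 s. No verdict is reported.

- **Unlatch and lift:** I pinched both tabs to their stops. The finger gap read 44 mm, a little under the 46 mm given for fully in, which I put down to the pads giving. The lift then showed only the pack's weight, about 2 N.
- **Finding the pocket:** It stood to the +y side of its recess, centred at about (0.493, -0.322), with the charger turned about -12°. The colour outline, the contact plate and the lips agreed to within about 1 mm.
- **Placing:** The pack went in without touching the rim and met the contact plate at the expected height. Pressing to the floor took about 5 N upward on the wrist, with at most 4 N sideways. I then let the tabs out slowly.
- **Last checks:** The paddles measure about 57 mm over both (56 mm at rest), and the pack stands upright. The gripper is about 10 cm clear with no contact force. The dropper bottle and petri dish stand undisturbed in the last picture; the flask is only partly in view, but nothing went near it. I did not tug the pack to test the latch.

My first two move commands were refused because the rows left out some keys; nothing moved. The network that finds the pack reported it only weakly at the end (0.60, ranked below a look-alike), but in the right place.

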